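# Slide the wax pot off the heat and close the guard

## Task

Slide the lidded wax pot across the tile from the red ring into the green ring, so that it stands inside the green ring, keeping it down on the tile all the way: do not lift or tip it. Then lower the yellow hinged guard over the empty red ring and set it gently down onto its stop, without letting it drop. Leave the wooden bowl, the brush and the tin where they are.

Things in the scene. Friction and masses are not known exactly. Their poses are not given: they have to be found in the camera images.
- tile: Flat grey heat-proof tile on the bench, 310 x 540 mm, 10 mm thick (top at height 0.010 m), with the red and green rings painted on it and nothing between them. Origin: centre of its underside. Fixed.
- pot: Lidded steel saucepan, about 0.5 kg: body 100 mm across, lid fixed on, 76 mm high (lid rim 104 mm across), black knob 30 mm across up to 97 mm. Dark wooden level handle along its -x, 18 mm wide, 14 mm thick, from 60 to 155 mm from the pot's axis, mid-height 55 mm above the underside. Origin: centre of the underside; z up. Starts on the red ring, handle roughly towards the robot.
- pot_grip (a point): Point in the middle of the pot's handle, 105 mm from the pot's axis and 55 mm above its underside.
- hot: Heating place on the tile: dark disc with a flush painted red ring (inner diameter 130 mm, outer 156 mm); behind it, 75 to 105 mm from its centre along its +x, the guard's hinge bracket, 60 mm wide, 50 mm high. Origin: centre of the ring on the tile's top; x points away from the robot (turned up to 9 degrees), z up. Fixed; it may lie left or right.
- park: The resting place: a painted green ring on the grey tile (inner diameter 130 mm, outer 156 mm), flush. Origin: its centre on the tile's top. Fixed; on the other side from the red ring.
- guard (a joint): Angle of the guard in rad: 0 = lying level on its stop over the red ring, 1.57 = upright, at most 1.95 (leaning back). It starts open. Friction in the hinge holds it above about 1.2; below that it falls shut if let go.
- guard_hinge (a point): Middle of the guard's hinge line, on the bracket 85 mm behind the red ring's centre (along hot's +x) and 45 mm above the tile. The hinge line runs along hot's y.
- guard_bar (a point): Middle of the black round grip bar at the guard's free edge: 10 mm thick, 100 mm long, parallel to the hinge line and 185 mm from it. The guard is a flat yellow frame 130 mm wide, 8 mm thick, with steel rods; it ends 145 mm from the hinge line, leaving a 35 mm wide opening before the bar. Shut, the bar lies level, 45 mm above the tile and 100 mm on the robot's side of the red ring's centre.
- bowl: Turned wooden bowl, 140 mm across, 60 mm high, on the left. Origin: centre of its underside. Bystander.
- brush: Flat paint brush, 200 mm long, lying on the right, its handle towards the robot (-x). Origin: under its middle. Bystander.
- tin: Closed round tin, 80 mm across, 70 mm high, beyond the tile from the robot. Origin: centre of its underside. Bystander.
Mind the look-alikes: they are no part of the job. Of the things that look like the pot, the middle-sized one is meant.

How it is judged (in metres and radians):
On the way, in this order (a step that is already met when the one before it is completed fails the run):
1. the pot stands inside the green ring (horizontal distance between pot and park below 0.018 m and height (world z) of pot below 0.013 m), for 0.3 s.
2. then the guard lies on its stop (value of joint guard below 0.04 rad), for 0.2 s.
At the end, for the whole second after the job is handed in: The pot stands upright (within 0.05 rad) and at rest on the tile, its axis within 18 mm of the green ring's centre, and the guard lies on its stop over the red ring (joint below 0.04 rad) (all of step 1 and value of joint guard below 0.04 rad and angle between pot's own z axis and vertical below 0.05 rad and linear speed of pot below 0.02 m/s); the robot touches nothing.
It fails at once if the pot is lifted: its underside's centre more than 8 mm above the tile (height (world z) of pot above 0.018 m).
It fails at once if the pot is tipped by more than 0.15 rad (angle between pot's own z axis and vertical above 0.15 rad).
It fails at once if the guard drops onto its stop: closing faster than 1.5 rad/s below 0.25 rad (value of joint guard below 0.25 rad and velocity of joint guard below -1.5 rad/s).
It fails at once if the bowl, brush or tin is moved by more than 30 mm (distance of any of bowl, brush, tin from where it was at the start of the episode above 0.03 m).
It also fails if it takes over 64 s, if anything falls off the work surface, if the arm or the gripper's body presses on something with over 40 N, if the wrist force passes 120 N, or if a joint passes its speed limit or range.

## Robot

A 6-joint arm with a two-finger parallel gripper is mounted at the origin on the work surface. World frame = base frame: x ahead of the robot, y to its left, z up, the work surface at z = 0. Lengths are in m, angles in degrees, forces in N, time in s.
With the tool pointing down it reaches from about 0.2 to 0.875 m from the base axis. Payload 3.4 kg.
Tool frame: the origin (TCP) lies at the very end of the fingers, on their centre line; the grasp point (between the pads) lies 19 mm behind it; z points along the fingers, y is the line along which they close (so a half turn about z gives the same grasp; the last joint's range is limited). The gripper opens to 94 mm and grips with 3 to 60 N. Pads are 16 mm wide; open, the fingers measure 119 mm over their backs; the gripper's body (75 mm by 177 mm) begins 78 mm behind the grasp point.
Start: joints at [60.504, 15.808, 86.224, -0, 77.962, -6.933], TCP at [0.221, 0.531, 0.205] pointing down, gripper open.
Joint ranges: [-165.64, 165.64], [-43.16, 119.46], [12.63, 154.43], [-67.54, 247.53], [6.08, 155.33], [-154.97, 154.97]. Speed limits (degrees/s): [147.25, 147.25, 180, 180, 180, 180].

## Interface

Orientations are given as a 3x3 rotation matrix whose columns are the frame's x, y, z axes.
In Python, from bench import env gives the robot as it stands.
- The arm moves only by the tool apply_moves, never from a script. Its arguments are lists of equal length, an entry for each row: "hand": the opening, from 0 (shut) to 1 (fully open); "slide": the shift along the tool's x, y, z scaled (see below), a list of three; "turn": the turn, a rotation vector about the tool's x, y, z scaled (see below), a list of three. A call has 1 to 20 rows; each row is the pose to reach, as a shift and turn from the pose commanded when the call began, along the tool's axes at that moment; what a row does not reach only later rows make up. The controller multiplies each number of a shift by 0.1 m and each number of a turn by pi/4 rad. A row lasts 1/10 s, in which the tool goes at most 50 mm and 8.59 degrees, less where a joint would pass 70% of its speed; a pose out of reach is approached as far as the arm can. A call with a number of a shift or a turn outside -1 to 1 is refused whole. A call with a gripper value outside its range is refused whole. The fingers move at their own pace and stop on an object; "newtons" is the grip in N (left out, the last holds). Time passes only in rows, so rows that repeat a pose let the fingers close. It gives the time, the measured TCP pose, the force, the opening and the grip force at its end, in the units of the state.
- env.get_obs(): the state, without advancing time (a new reading comes with each control period).
- env.read_camera(name): name is "scene" or "top"; returns a dict with "frame" (420x560x3 uint8, red, green, blue), "fx", "fy", "cx", "cy" (pixels), "R" (3x3) and "t" (3): a world point X has camera coordinates R X + t. Camera axes: x right, y down, z forward; pixel columns grow to the right and rows downward; lengths in m; the calibration is good to about 2 mm. A picture is of the moment at which its call begins. There is no depth.
- env.job_done(): hands the job in; it is judged then, once.
The state is a dict: "t": time; "joints": joint angles; "dq": joint speeds; "joint_torque": joint torques, N m; "tool_pos": TCP position; "tool_rot": TCP orientation; "force": force on the tool from outside, world axes, zero at the start; "wrist_torque": the same for the moment, N m; "gripper_width": finger opening in m; "grip_force": force on a finger pad.
Only numpy, scipy, OpenCV 4.12 (cv2) and the standard library are available. Lean on these libraries where they do the work, as an engineer would, in place of code of your own. Each camera call takes 0.05 s, during which the arm holds its last target. There are 200 camera calls.

## Working session

There is one attempt and no reset: what is moved stays moved. The work goes in short steps, Python scripts to look and compute and a tool call to move; the robot and the scene stay as the last step left them, time stands still between calls to the robot, and variables do not carry over. Pictures are saved under pics/ and viewed, at most 10 in all, crops included, and the job is handed in when it is done.

Besides the shell and the picture viewer there is one more tool, called after ">>>" as a command line: name --argument value ..., lists and objects as JSON in quotes. apply_moves: Moves the arm, as the interface text tells. Its arguments: {"type":"object","properties":{"hand":{"type":"array","items":{"type":"number"}},"slide":{"type":"array","items":{"type":"array","items":{"type":"number"}}},"turn":{"type":"array","items":{"type":"array","items":{"type":"number"}}},"newtons":{"type":"number"}},"required":["hand","slide","turn"]}

```bash
mkdir -p pics
python3 - <<'E'
from bench import env
import cv2,numpy as np
for n in("scene","top"):
    c=env.read_camera(n); cv2.imwrite(f"pics/{n}0.png",c["frame"][:,:,::-1])
    np.savez(f"{n}0.npz",**c); print(n,c["fx"],c["cx"],c["cy"],(-c["R"].T@c["t"]).round(3),c["R"].round(3).tolist())
o=env.get_obs();print(o["t"],o["tool_pos"],o["tool_rot"])
E
```

```text
scene 440.8182266727465 277.07357635151686 210.0660558553735 [ 1.217 -0.806  0.873] [[0.769, 0.64, 0.005], [0.395, -0.469, -0.79], [-0.503, 0.609, -0.613]]
top 397.2083810515716 275.63181654676464 209.99674868704972 [ 0.469 -0.01   1.212] [[0.01, -1.0, -0.015], [-0.996, -0.009, -0.084], [0.084, 0.016, -0.996]]
0.1 [0.22040784 0.53055686 0.20473395] [[-9.23456704e-01  3.83701930e-01 -7.37666861e-04]
 [ 3.83702606e-01  9.23455722e-01 -1.35657055e-03]
 [ 1.60683946e-04 -1.53577886e-03 -9.99998808e-01]]
```

View pics/scene0.png

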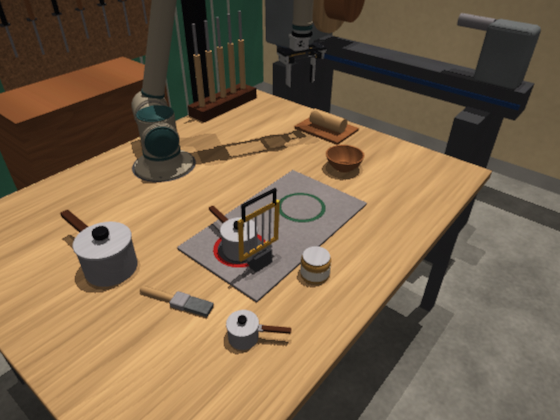

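View pics/top0.png

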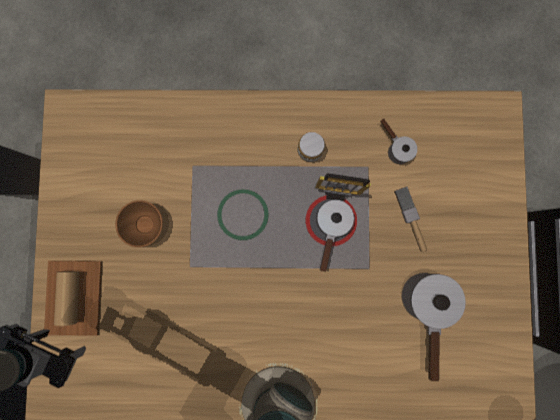

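```bash
cat > h.py <<'E'
import numpy as np,cv2
def load(n): return dict(np.load(n))
def ray(c,uv):
    uv=np.atleast_2d(uv).astype(float)
    d=np.c_[(uv[:,0]-c["cx"])/c["fx"],(uv[:,1]-c["cy"])/c["fy"],np.ones(len(uv))]@c["R"]
    return -c["R"].T@c["t"],d
def plane(c,uv,z):
    o,d=ray(c,uv); return o+d*((z-o[2])/d[:,2])[:,None]
def tri(c1,p1,c2,p2):
    o1,d1=ray(c1,p1);o2,d2=ray(c2,p2);d1=d1[0];d2=d2[0]
    s=np.linalg.lstsq(np.c_[d1,-d2],o2-o1,rcond=None)[0]
    a=o1+s[0]*d1;b=o2+s[1]*d2
    return (a+b)/2,np.linalg.norm(a-b)
def proj(c,X):
    q=c["R"]@np.asarray(X)+c["t"];return np.array([c["fx"]*q[0]/q[2]+c["cx"],c["fy"]*q[1]/q[2]+c["cy"]])
def circ(P):
    x,y=P[:,0],P[:,1];s=np.linalg.lstsq(np.c_[2*x,2*y,np.ones(len(x))],x*x+y*y,rcond=None)[0]
    return s[:2],np.sqrt(s[2]+s[0]**2+s[1]**2)
def mask(c,lo,hi,roi):
    h=cv2.cvtColor(c["frame"],cv2.COLOR_RGB2HSV);m=cv2.inRange(h,lo,hi);k=np.zeros_like(m)
    x0,y0,x1,y1=roi;k[y0:y1,x0:x1]=1;return m*k
def pts(m): return np.argwhere(m>0)[:,::-1]
E
python3 - <<'E'
from h import *
t=load("top0.npz");s=load("scene0.npz")
for n,c,rg,rr in(("top",t,(200,175,290,255),(295,180,368,260)),("scene",s,(265,180,340,235),(195,215,285,275))):
    P=plane(c,pts(mask(c,(40,70,30),(95,255,255),rg)),.01);print(n,"green",len(P),circ(P))
    m=mask(c,(0,190,90),(5,255,255),rr)|mask(c,(174,190,90),(180,255,255),rr)
    P=plane(c,pts(m),.01);print(n,"red",len(P),circ(P))
    # tile as check
m=mask(t,(0,0,170),(180,60,255),(310,190,362,245))
cn=max(cv2.findContours(m,0,1)[0],key=cv2.contourArea);print("lid",cv2.minEnclosingCircle(cn),cv2.fitEllipse(cn))
a=cv2.resize(t["frame"][165:280,290:390],None,fx=4,fy=4,interpolation=2)
b=cv2.resize(s["frame"][180:280,195:295],None,fx=4,fy=4.6,interpolation=2)
cv2.imwrite("pics/crop.png",np.hstack([a,b])[:,:,::-1])
E
```

```text
top green 401 (array([0.55579255, 0.10969696]), np.float64(0.07145500047589698))
top red 12 (array([ 0.54163342, -0.15915889]), np.float64(0.07203577261369801))
scene green 219 (array([0.55501938, 0.11561468]), np.float64(0.07174087217146598))
scene red 141 (array([ 0.53918026, -0.15361412]), np.float64(0.07122461436855829))
lid ((327.0, 223.0), 13.601571083068848) ((326.3998718261719, 223.28578186035156), (13.115286827087402, 23.37485694885254), 142.6955108642578)
```

View pics/crop.png

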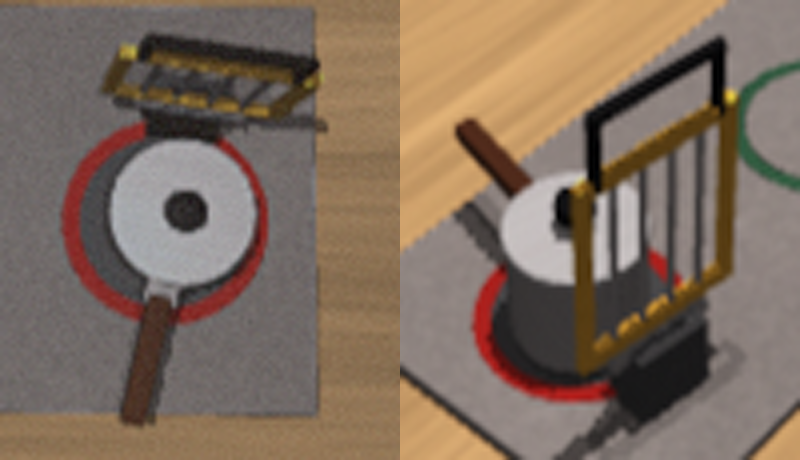

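The lookalikes in the top view are a small pan at (403,150), a large one at (438,300), and a middle-sized one at (336,217). The middle one stands on the red ring with its handle tip at (324,270), and the crop confirms it, so it is the pot meant. The guard bar runs from (327,175) to (368,181) in the top view and from (275,190) to (244,206) in the scene view.

Run:
```python
from h import *
t=load("top0.npz");s=load("scene0.npz")
for n,c,rr in(("top",t,(295,180,368,260)),("scene",s,(195,215,285,275))):
    f=c["frame"].astype(int);m=((f[:,:,0]>80)&(f[:,:,0]>2.2*f[:,:,1])&(f[:,:,0]>2.2*f[:,:,2])&(f[:,:,1]<50)).astype(np.uint8)
    k=np.zeros_like(m);k[rr[1]:rr[3],rr[0]:rr[2]]=1;P=plane(c,pts(m*k),.01);ce,r=circ(P)
    q=abs(np.linalg.norm(P[:,:2]-ce,axis=1)-r)<.012;print(n,"red",q.sum(),circ(P[q]))
g=(t["frame"].min(2)>120).astype(np.uint8);k=np.zeros_like(g);k[195:240,312:360]=1
cn=max(cv2.findContours(g*k,0,1)[0],key=cv2.contourArea);e=cv2.fitEllipse(cv2.convexHull(cn));print("lid",e, plane(t,e[0],.086))
for n,a,b in(("knob",(336.5,217.7),(238,224.6)),("htip",(324.2,270),(211.7,207.6)),("bar+",(327,175.5),(275,189.8)),("bar-",(368,181.5),(244.2,205.7))):
    X,d=tri(t,a,s,b);print(n,X.round(4),round(d,4))
# brown handle axis on plane z=.072
m=mask(t,(0,60,20),(15,255,130),(315,240,336,274));P=plane(t,pts(m),.072)[:,:2].astype(np.float32)
print("handle",len(P),cv2.minAreaRect(P),cv2.fitLine(P,2,0,.01,.01).ravel())
print("knob plane .107",plane(t,(336.5,217.7),.107))
```

```text
top red 309 (array([ 0.54112427, -0.15932416]), np.float64(0.07196518104609628))
scene red 187 (array([ 0.53966503, -0.15334326]), np.float64(0.07101148154253943))
lid ((334.89288330078125, 218.8944549560547), (35.4743766784668, 39.73369598388672), 11.85097885131836) [[ 0.5393725  -0.16019433  0.086     ]]
knob [ 0.543  -0.1611  0.103 ] 0.0038
htip [ 0.3977 -0.1285  0.0708] 0.0087
bar+ [ 0.6386 -0.1189  0.2397] 0.0047
bar- [ 0.6251 -0.2183  0.2413] 0.0073
handle 255 ((0.4357270896434784, -0.13416104018688202), (0.08774275332689285, 0.056994933634996414), 0.5861571431159973) [ 0.98718566 -0.15957576  0.4410388  -0.13641022]
knob plane .107 [[ 0.54142214 -0.16185284  0.107     ]]
```

>>> apply_moves --hand '[0.6, 0.6, 0.6, 0.6]' --slide '[[-0.9, -1, 0], [-0.9, -1, 0], [-0.9, -1, 0], [-0.9, -1, 0]]' --turn '[[0, 0, -0.258], [0, 0, -0.258], [0, 0, -0.258], [0, 0, -0.258]]' --newtons 50

```text
t: 0.5
tool_pos: [0.2657, 0.4002, 0.2053]
tool_rot: [[-0.981, 0.193, -0.0], [0.193, 0.981, -0.003], [-0.0, -0.003, -1.0]]
force: [-0.1, 0.9, -0.4]
gripper_width: 0.0655
grip_force: 0.0
```

>>> apply_moves --hand '[0.6, 0.6, 0.6]' --slide '[[-0.55, -1, 0], [-0.55, -1, 0], [-0.55, -1, 0]]' --turn '[[0, 0, 0], [0, 0, 0], [0, 0, 0]]'

```text
t: 0.8
tool_pos: [0.3006, 0.2928, 0.2052]
tool_rot: [[-0.981, 0.192, -0.0], [0.192, 0.981, -0.002], [-0.0, -0.002, -1.0]]
force: [-0.3, -0.3, 0.8]
gripper_width: 0.0561
grip_force: 0.0
```

>>> apply_moves --hand '[0.6, 0.6, 0.6]' --slide '[[-0.55, -1, 0], [-0.55, -1, 0], [-0.55, -1, 0]]' --turn '[[0, 0, 0], [0, 0, 0], [0, 0, 0]]'

```text
t: 1.1
tool_pos: [0.3363, 0.1842, 0.2054]
tool_rot: [[-0.981, 0.193, 0.001], [0.193, 0.981, -0.001], [-0.001, -0.001, -1.0]]
force: [0.3, 0.3, 0.4]
gripper_width: 0.0566
grip_force: 0.0
```

>>> apply_moves --hand '[0.6, 0.6, 0.6]' --slide '[[-0.55, -1, 0], [-0.55, -1, 0], [-0.55, -1, 0]]' --turn '[[0, 0, 0], [0, 0, 0], [0, 0, 0]]'

```text
t: 1.4
tool_pos: [0.3721, 0.0752, 0.2055]
tool_rot: [[-0.981, 0.194, 0.001], [0.194, 0.981, -0.001], [-0.002, -0.001, -1.0]]
force: [-0.0, 0.3, 0.6]
gripper_width: 0.056
grip_force: 0.0
```

>>> apply_moves --hand '[0.6, 0.6, 0.6]' --slide '[[-0.55, -1, 0], [-0.55, -1, 0], [-0.55, -1, 0]]' --turn '[[0, 0, 0], [0, 0, 0], [0, 0, 0]]'

```text
t: 1.7
tool_pos: [0.4076, -0.034, 0.2055]
tool_rot: [[-0.981, 0.194, 0.002], [0.194, 0.981, -0.002], [-0.002, -0.001, -1.0]]
force: [-1.1, 1.2, -0.3]
gripper_width: 0.0564
grip_force: 0.0
```

>>> apply_moves --hand '[0.6, 0.6, 0.6, 0.6]' --slide '[[-0.5, -0.95, 0.7], [-0.5, -0.95, 0.7], [-0.5, -0.95, 0.7], [-0.5, -0.95, 0.7]]' --turn '[[0, 0, 0], [0, 0, 0], [0, 0, 0], [0, 0, 0]]'

```text
t: 2.1
tool_pos: [0.4367, -0.1348, 0.1331]
tool_rot: [[-0.981, 0.193, -0.003], [0.193, 0.981, 0.002], [0.004, 0.001, -1.0]]
force: [-0.9, 0.5, -0.7]
gripper_width: 0.0566
grip_force: 0.0
```

Run:
```python
from h import *
from bench import env
o=env.get_obs();print(o["tool_pos"],o["tool_rot"].round(3).tolist(),o["gripper_width"])
R=o["tool_rot"];p=o["tool_pos"];im=[]
for n,roi in(("top",(280,170,400,290)),("scene",(170,120,290,240))):
    c=env.read_camera(n);np.savez(n+"1.npz",**c);f=c["frame"].copy();x0,y0,x1,y1=roi
    a=cv2.resize(f[y0:y1,x0:x1],(400,400),interpolation=2)
    k=400/120
    for off in(0,.5,-.5):
        q=(proj(c,p+R[:,1]*off*(o["gripper_width"]))+.5-[x0,y0])*k
        cv2.drawMarker(a,tuple(int(v) for v in q),(255,0,255),0,10,1)
    im.append(a)
cv2.imwrite("pics/c1.png",np.hstack(im)[:,:,::-1])
```

```text
[ 0.43670306 -0.13479755  0.13307598] [[-0.981, 0.193, -0.003], [0.193, 0.981, 0.002], [0.004, 0.001, -1.0]] 0.05661420932450587
```

View pics/c1.png

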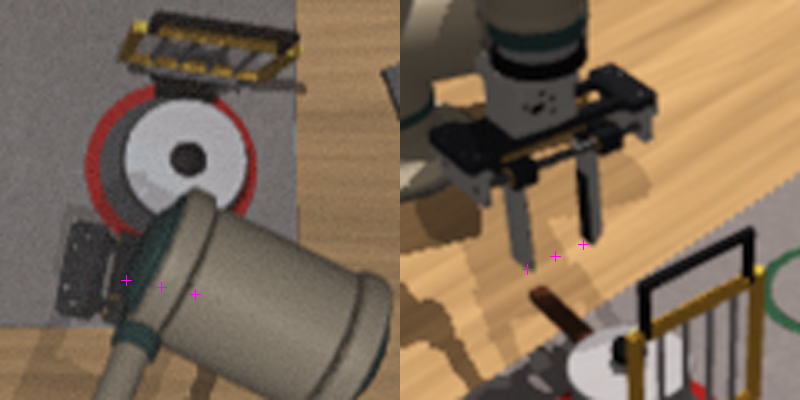

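The scene view shows the fingertips at (527,265) and (590,240) straddling the handle, on the projected markers, so I'll use the scene calibration. Next I lower and grip.

>>> apply_moves --hand '[0.6, 0.6, 0.6, 0.6, 0.6, 0, 0, 0, 0, 0, 0, 0]' --slide '[[0, 0, 0.3], [0, 0, 0.6], [0, 0, 0.87], [0, 0, 0.87], [0, 0, 0.87], [0, 0, 0.87], [0, 0, 0.87], [0, 0, 0.87], [0, 0, 0.87], [0, 0, 0.87], [0, 0, 0.87], [0, 0, 0.87]]' --turn '[[0, 0, 0], [0, 0, 0], [0, 0, 0], [0, 0, 0], [0, 0, 0], [0, 0, 0], [0, 0, 0], [0, 0, 0], [0, 0, 0], [0, 0, 0], [0, 0, 0], [0, 0, 0]]' --newtons 50

```text
t: 3.4
tool_pos: [0.4367, -0.1338, 0.0487]
tool_rot: [[-0.982, 0.19, 0.001], [0.19, 0.982, -0.001], [-0.001, -0.001, -1.0]]
force: [-0.6, -3.0, 2.8]
gripper_width: 0.0175
grip_force: 49.6
```

```bash
cat > look.py <<'E'
import sys
from h import *
from bench import env
o=env.get_obs();print(o["t"],o["tool_pos"].round(4),o["tool_rot"].round(3).tolist(),o["gripper_width"],o["force"].round(1))
tag=sys.argv[1];im=[]
for n in("top","scene"):
    c=env.read_camera(n);np.savez(n+tag+".npz",**c)
    im.append(c["frame"][110:310,150:450] if n=="top" else c["frame"][110:310,120:420])
im=np.hstack(im);cv2.imwrite(f"pics/l{tag}.png",cv2.resize(im,(800,267) if len(sys.argv)<3 else (800,267),interpolation=2)[:,:,::-1])
E
python3 - <<'E'
from h import *
import runpy,sys
sys.argv=["look","2"];runpy.run_path("look.py")
for n in("top2.npz","scene2.npz"):
    c=load(n);f=c["frame"];m=(f.max(2)<45).astype(np.uint8)
    roi=(320,205,352,230) if n[0]=="t" else (225,212,243,236)
    k=np.zeros_like(m);k[roi[1]:roi[3],roi[0]:roi[2]]=1
    cn=cv2.findContours(m*k,0,1)[0]
    for q in cn:
        if cv2.contourArea(q)>15:
            M=cv2.moments(q);uv=(M["m10"]/M["m00"],M["m01"]/M["m00"]);print(n,uv,M["m00"],plane(c,uv,.107).round(4))
E
```

```text
3.4 [ 0.4367 -0.1338  0.0487] [[-0.982, 0.19, 0.001], [0.19, 0.982, -0.001], [-0.001, -0.001, -1.0]] 0.017500590708043214 [-0.6 -3.   2.8]
top2.npz (336.8333333333333, 216.375) 28.0 [[ 0.5451 -0.1628  0.107 ]]
```

>>> apply_moves --hand '[0, 0, 0, 0, 0, 0, 0, 0, 0, 0, 0, 0]' --slide '[[0.005, 0.03, 0], [0.015, 0.1, 0], [0.025, 0.18, 0], [0.036, 0.26, 0], [0.048, 0.34, 0], [0.06, 0.43, 0], [0.07, 0.52, 0], [0.085, 0.61, 0], [0.1, 0.7, 0], [0.11, 0.78, 0], [0.12, 0.85, 0], [0.125, 0.893, 0]]' --turn '[[0, 0, 0], [0, 0, 0], [0, 0, 0], [0, 0, 0], [0, 0, 0], [0, 0, 0], [0, 0, 0], [0, 0, 0], [0, 0, 0], [0, 0, 0], [0, 0, 0], [0, 0, 0]]'

```text
t: 4.7
tool_pos: [0.4409, -0.0424, 0.0485]
tool_rot: [[-0.982, 0.189, -0.0], [0.189, 0.982, -0.0], [0.0, -0.0, -1.0]]
force: [-0.3, -5.9, 4.0]
gripper_width: 0.0173
grip_force: 49.8
```

>>> apply_moves --hand '[0, 0, 0, 0, 0, 0, 0, 0, 0, 0, 0, 0]' --slide '[[0.005, 0.03, 0], [0.015, 0.1, 0], [0.025, 0.18, 0], [0.036, 0.26, 0], [0.048, 0.34, 0], [0.06, 0.43, 0], [0.07, 0.52, 0], [0.085, 0.61, 0], [0.1, 0.7, 0], [0.11, 0.78, 0], [0.12, 0.85, 0], [0.125, 0.893, 0]]' --turn '[[0, 0, 0], [0, 0, 0], [0, 0, 0], [0, 0, 0], [0, 0, 0], [0, 0, 0], [0, 0, 0], [0, 0, 0], [0, 0, 0], [0, 0, 0], [0, 0, 0], [0, 0, 0]]'

```text
t: 5.9
tool_pos: [0.4451, 0.0473, 0.0484]
tool_rot: [[-0.982, 0.189, -0.001], [0.189, 0.982, -0.0], [0.001, -0.001, -1.0]]
force: [-0.9, -5.9, 3.8]
gripper_width: 0.0175
grip_force: 49.9
```

>>> apply_moves --hand '[0, 0, 0, 0, 0, 0, 0, 0, 0, 0, 0, 0, 0]' --slide '[[0.005, 0.03, 0], [0.015, 0.1, 0], [0.025, 0.18, 0], [0.036, 0.26, 0], [0.048, 0.34, 0], [0.06, 0.43, 0], [0.07, 0.52, 0], [0.085, 0.61, 0], [0.1, 0.7, 0], [0.11, 0.78, 0], [0.12, 0.85, 0], [0.125, 0.893, 0], [0.125, 0.893, 0]]' --turn '[[0, 0, 0], [0, 0, 0], [0, 0, 0], [0, 0, 0], [0, 0, 0], [0, 0, 0], [0, 0, 0], [0, 0, 0], [0, 0, 0], [0, 0, 0], [0, 0, 0], [0, 0, 0], [0, 0, 0]]'

```text
t: 7.2
tool_pos: [0.4492, 0.1373, 0.0483]
tool_rot: [[-0.982, 0.189, -0.002], [0.189, 0.982, -0.0], [0.002, -0.001, -1.0]]
force: [-1.0, -2.7, 5.6]
gripper_width: 0.0177
grip_force: 49.7
```

```bash
python3 look.py 3
```

```text
7.2 [0.4492 0.1373 0.0483] [[-0.982, 0.189, -0.002], [0.189, 0.982, -0.0], [0.002, -0.001, -1.0]] 0.017668285626836554 [-1.  -2.7  5.6]
```

View pics/l3.png

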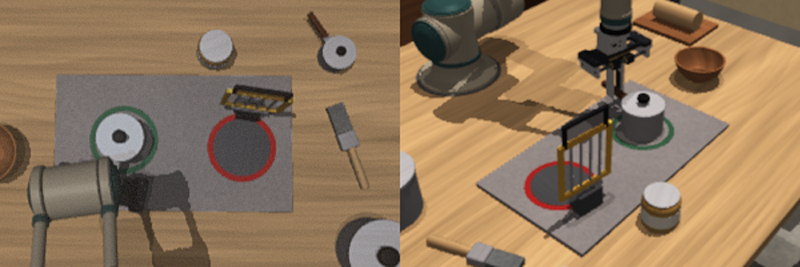

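The pot now sits in the green ring: knob at about (240,211) in the top view and (302,184) in the scene view. Next I measure the remaining offset.

Run:
```python
from h import *
t=load("top3.npz");s=load("scene3.npz");uv={}
for n,c,r in(("t",t,(230,203,250,220)),("s",s,(294,176,310,192))):
    m=(c["frame"].max(2)<60).astype(np.uint8);k=np.zeros_like(m);k[r[1]:r[3],r[0]:r[2]]=1
    q=max(cv2.findContours(m*k,0,1)[0],key=cv2.contourArea);x,y,w,h=cv2.boundingRect(q);uv[n]=(x+w/2-.5,y+h/2-.5);print(n,(x,y,w,h),plane(c,uv[n],.107 if n=="t" else .1).round(4))
print(tri(t,uv["t"],s,uv["s"]))
g=(t["frame"].min(2)>110).astype(np.uint8);k=np.zeros_like(g);k[185:235,215:265]=1
q=max(cv2.findContours(g*k,0,1)[0],key=cv2.contourArea);(u,v),r=cv2.minEnclosingCircle(q);x,y,w,h=cv2.boundingRect(q);print("lid",u,v,r,(x,y,w,h),plane(t,(u,v),.086).round(4))
for n,c,rr in(("top",t,(295,180,368,260)),("scene",s,(195,215,300,275))):
    f=c["frame"].astype(int);m=((f[:,:,0]>80)&(f[:,:,0]>2.2*f[:,:,1])&(f[:,:,0]>2.2*f[:,:,2])&(f[:,:,1]<50)).astype(np.uint8)
    k=np.zeros_like(m);k[rr[1]:rr[3],rr[0]:rr[2]]=1;P=plane(c,pts(m*k),.01);ce,r=circ(P);print(n,"red",len(P),ce,r)
o,d=ray(s,uv["s"])
```

```text
t (235, 208, 10, 9) [[0.5548 0.1085 0.107 ]]
s (298, 180, 9, 9) [[0.557  0.1127 0.1   ]]
(array([0.55661417, 0.11031151, 0.10086889]), np.float64(0.0034102608080079254))
lid 241.2576141357422 213.86753845214844 20.394426345825195 (222, 194, 36, 41) [[0.5512 0.1057 0.086 ]]
top red 404 [ 0.54053934 -0.15833849] 0.07106090860956663
scene red 246 [ 0.53963543 -0.15268591] 0.07110121049666165
```

The pot is within about 3 mm of the ring centre in both views. Now I release it and rise.

>>> apply_moves --hand '[0.6, 0.6, 0.6, 0.6, 0.6, 0.6, 0.6, 0.6, 0.6]' --slide '[[0, 0, 0], [0, 0, 0], [0, 0, 0], [0, 0, 0], [0, 0, -0.2], [0, 0, -0.5], [0, 0, -1], [0, 0, -1], [0, 0, -1]]' --turn '[[0, 0, 0], [0, 0, 0], [0, 0, 0], [0, 0, 0], [0, 0, 0], [0, 0, 0], [0, 0, 0], [0, 0, 0], [0, 0, 0]]'

```text
t: 8.2
tool_pos: [0.451, 0.1373, 0.1493]
tool_rot: [[-0.982, 0.19, 0.002], [0.19, 0.982, 0.001], [-0.002, 0.001, -1.0]]
force: [-1.0, 0.7, -0.8]
gripper_width: 0.056
grip_force: 0.0
```

>>> apply_moves --hand '[0.6, 0.6, 0.6, 0.6]' --slide '[[0, -1, -1], [0, -1, -1], [0, -1, -1], [0, -1, -1]]' --turn '[[0, 0, 0], [0, 0, 0], [0, 0, 0], [0, 0, 0]]'

```text
t: 8.6
tool_pos: [0.4325, 0.0363, 0.2504]
tool_rot: [[-0.981, 0.194, 0.004], [0.193, 0.981, -0.002], [-0.004, -0.001, -1.0]]
force: [0.0, -0.2, -0.5]
gripper_width: 0.0564
grip_force: 0.0
```

Run:
```python
from h import *
from bench import env
o=env.get_obs();print(o["joints"],o["tool_pos"],o["t"])
c=env.read_camera("top");np.savez("top4.npz",**c)
c2=env.read_camera("scene");np.savez("scene4.npz",**c2)
a=c["frame"][160:280,180:380];b=c2["frame"][150:270,180:380]
cv2.imwrite("pics/l4.png",cv2.resize(np.hstack([a,b]),(800,240),interpolation=2)[:,:,::-1])
```

```text
[-4.33692571e+00  1.85193034e+00  9.71379765e+01 -7.36116686e-02
  8.07630403e+01 -8.31681109e+01] [0.43250561 0.03630229 0.25038071] 8.6
```

View pics/l4.png

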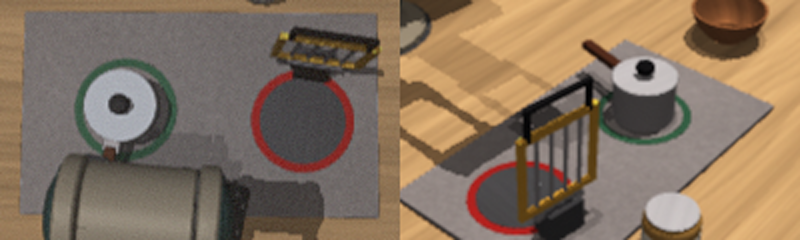

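The pot stands centred in the green ring, about (240,212) in the top view. Next I turn the gripper towards the guard bar.

>>> apply_moves --hand '[0.32, 0.32, 0.32, 0.32, 0.32, 0.32, 0.32]' --slide '[[-0.35, -0.83, -0.3], [-0.35, -0.83, -0.3], [-0.35, -0.83, -0.3], [-0.35, -0.83, -0.3], [-0.35, -0.83, -0.3], [-0.35, -0.83, -0.3], [-0.35, -0.83, -0.3]]' --turn '[[0, 0, 0.963], [0, 0, 0.963], [0, 0, 0.963], [0, 0, 0.963], [0, 0, 0.963], [0, 0, 0.963], [0, 0, 0.963]]' --newtons 25

```text
t: 9.4
tool_pos: [0.4495, -0.0482, 0.2765]
tool_rot: [[-0.587, 0.809, -0.004], [0.809, 0.587, 0.001], [0.003, -0.002, -1.0]]
force: [-0.7, -0.0, -0.1]
gripper_width: 0.03
grip_force: 0.0
```

>>> apply_moves --hand '[0.32, 0.32, 0.32, 0.32, 0.32, 0.32, 0.32]' --slide '[[-0.83, -0.36, -0.2], [-0.83, -0.36, -0.2], [-0.83, -0.36, -0.2], [-0.83, -0.36, -0.2], [-0.83, -0.36, -0.2], [-0.83, -0.36, -0.2], [-0.83, -0.36, -0.2]]' --turn '[[0, 0, 0.963], [0, 0, 0.963], [0, 0, 0.963], [0, 0, 0.963], [0, 0, 0.963], [0, 0, 0.963], [0, 0, 0.963]]'

```text
t: 10.1
tool_pos: [0.4692, -0.1372, 0.2978]
tool_rot: [[0.128, 0.992, -0.001], [0.992, -0.128, 0.001], [0.001, -0.001, -1.0]]
force: [0.1, -0.4, -0.5]
gripper_width: 0.03
grip_force: 0.0
```

>>> apply_moves --hand '[0.32, 0.32, 0.32, 0.32, 0.32, 0.32, 0.32]' --slide '[[0, 0, 0], [0, 0, 0], [0, 0, 0], [0, 0, 0], [0, 0, 0], [0, 0, 0], [0, 0, 0]]' --turn '[[-1, 0, 0], [-1, 0, 0], [-1, 0, 0], [-1, 0, 0], [-1, 0, 0], [-1, 0, 0], [-1, 0, 0]]'

```text
t: 10.8
tool_pos: [0.4668, -0.1364, 0.2961]
tool_rot: [[0.133, 0.702, 0.699], [0.991, -0.095, -0.093], [0.001, 0.705, -0.709]]
force: [0.2, -0.6, -0.1]
gripper_width: 0.0301
grip_force: 0.0
```

Run:
```python
from h import *
from bench import env
o=env.get_obs();print(o["joints"].round(1),o["tool_pos"],o["tool_rot"].round(3).tolist(),o["gripper_width"])
B=np.array([.632,-.165,.241]);R=o["tool_rot"]
h=np.array([.991,-.134,0]);print("standoff in tool axes (0.1m):",(R.T@(B+(.019-.08)*R[:,2]-o["tool_pos"])*10).round(3))
```

```text
[-45.8 -17.1 121.9  38.8  44.2 -59. ] [ 0.46684599 -0.13635926  0.29608574] [[0.133, 0.702, 0.699], [0.991, -0.095, -0.093], [0.001, 0.705, -0.709]] 0.030063209106237304
standoff in tool axes (0.1m): [-0.065  0.799  0.962]
```

>>> apply_moves --hand '[0.32, 0.32, 0.32, 0.32, 0.32, 0.32]' --slide '[[-0.065, 0.8, 0.5], [-0.065, 0.8, 0.95], [-0.065, 0.8, 0.95], [-0.065, 0.8, 0.95], [-0.065, 0.8, 0.95], [-0.065, 0.8, 0.95]]' --turn '[[0, 0, 0], [0, 0, 0], [0, 0, 0], [0, 0, 0], [0, 0, 0], [0, 0, 0]]'

```text
t: 11.4
tool_pos: [0.5909, -0.1601, 0.2881]
tool_rot: [[0.131, 0.701, 0.701], [0.991, -0.093, -0.093], [-0.0, 0.707, -0.707]]
force: [-0.4, 0.0, 0.9]
gripper_width: 0.0303
grip_force: 0.0
```

Run:
```python
from h import *
from bench import env
o=env.get_obs();print(o["joints"].round(1),o["tool_pos"],o["gripper_width"])
p=o["tool_pos"];R=o["tool_rot"];im=[]
for n,(x0,y0) in(("top",(290,130)),("scene",(190,120))):
    c=env.read_camera(n);np.savez(n+"5.npz",**c);k=4
    a=cv2.resize(c["frame"][y0:y0+110,x0:x0+100],None,fx=k,fy=k,interpolation=2)
    for X in(p,p+.015*R[:,1],p-.015*R[:,1],p+.061*R[:,2]):
        q=(proj(c,X)+.5-[x0,y0])*k;cv2.drawMarker(a,tuple(int(v) for v in q),(255,0,255),0,10,1)
    im.append(a)
cv2.imwrite("pics/l5.png",np.hstack(im)[:,:,::-1])
```

```text
[-33.1  -3.8 113.8  34.3  32.7 -48.5] [ 0.59088842 -0.16007357  0.28813857] 0.0303049673127786
```

View pics/l5.png

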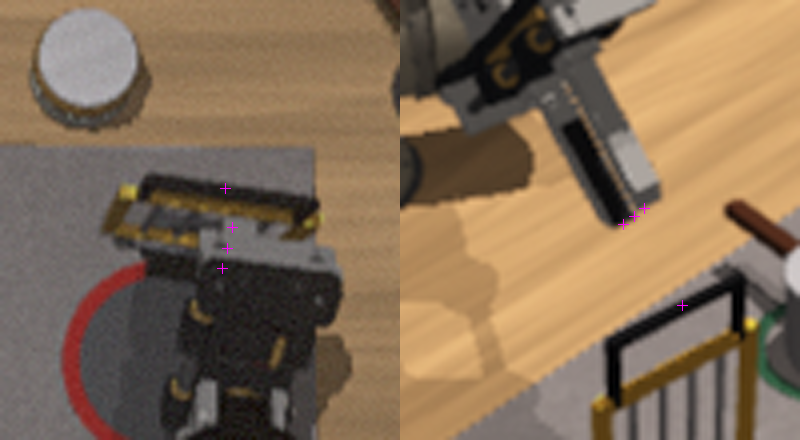

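In the scene view the predicted grasp point (682,305) lies on the bar, about 0.75 pixel high, and the fingertips match their markers. I advance with a small correction and grip.

>>> apply_moves --hand '[0.32, 0.32, 0.32, 0.32, 0.32, 0.32, 0, 0, 0, 0, 0]' --slide '[[0, -0.03, 0.15], [0, -0.03, 0.3], [0, -0.03, 0.45], [0, -0.03, 0.61], [0, -0.03, 0.61], [0, -0.03, 0.61], [0, -0.03, 0.61], [0, -0.03, 0.61], [0, -0.03, 0.61], [0, -0.03, 0.61], [0, -0.03, 0.61]]' --turn '[[0, 0, 0], [0, 0, 0], [0, 0, 0], [0, 0, 0], [0, 0, 0], [0, 0, 0], [0, 0, 0], [0, 0, 0], [0, 0, 0], [0, 0, 0], [0, 0, 0]]' --newtons 25

```text
t: 12.6
tool_pos: [0.6319, -0.1662, 0.2432]
tool_rot: [[0.133, 0.7, 0.702], [0.991, -0.094, -0.094], [-0.0, 0.708, -0.706]]
force: [-0.5, 0.5, 0.9]
gripper_width: 0.0008
grip_force: 0.5
```

I advanced only 61 mm; the grasp point needs 80 mm, so the fingers closed short of the bar. I back off, open and go again.

>>> apply_moves --hand '[0, 0, 0, 0.34, 0.34, 0.34, 0.34]' --slide '[[0, 0, -0.2], [0, 0, -0.4], [0, 0, -0.4], [0, 0, -0.4], [0, 0, -0.4], [0, 0, -0.4], [0, 0, -0.4]]' --turn '[[0, 0, 0], [0, 0, 0], [0, 0, 0], [0, 0, 0], [0, 0, 0], [0, 0, 0], [0, 0, 0]]'

```text
t: 13.3
tool_pos: [0.6038, -0.1622, 0.27]
tool_rot: [[0.133, 0.702, 0.7], [0.991, -0.094, -0.093], [0.001, 0.706, -0.708]]
force: [-0.1, -0.3, -0.4]
gripper_width: 0.029
grip_force: 0.0
```

Run:
```python
from h import *
from bench import env
o=env.get_obs();print(o["tool_pos"],o["gripper_width"])
p=o["tool_pos"];R=o["tool_rot"];im=[]
for n,(x0,y0) in(("top",(290,130)),("scene",(190,120))):
    c=env.read_camera(n);np.savez(n+"6.npz",**c);k=4
    a=cv2.resize(c["frame"][y0:y0+110,x0:x0+100],None,fx=k,fy=k,interpolation=2)
    for X in(p,p+.04*R[:,2]):
        q=(proj(c,X)+.5-[x0,y0])*k;cv2.drawMarker(a,tuple(int(v) for v in q),(255,0,255),0,10,1)
    im.append(a)
cv2.imwrite("pics/l6.png",np.hstack(im)[:,:,::-1])
```

```text
[ 0.60383776 -0.16219688  0.26999138] 0.028996326649182516
```

View pics/l6.png

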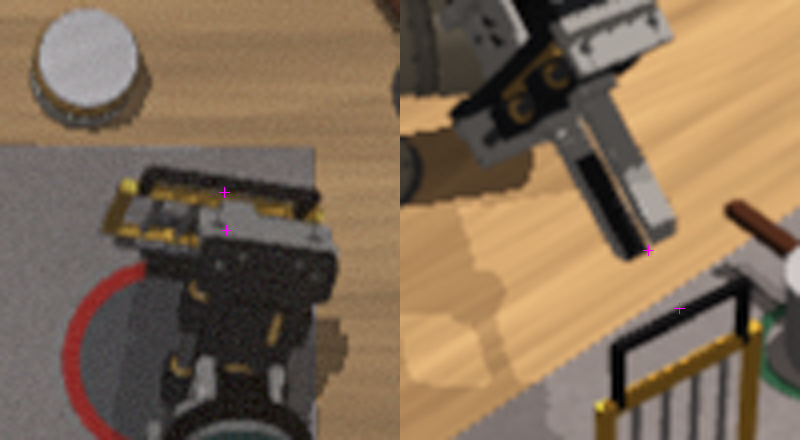

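The guard now leans back about 4 mm; in the scene view the bar passes 9 crop pixels below the marker at (679,309). The bar is about 44 mm ahead along the tool axis, so I advance 63 mm.

>>> apply_moves --hand '[0.34, 0.34, 0.34, 0.34, 0.34, 0.34, 0, 0, 0, 0, 0]' --slide '[[0, 0, 0.15], [0, 0, 0.3], [0, 0, 0.45], [0, 0, 0.62], [0, 0, 0.62], [0, 0, 0.62], [0, 0, 0.62], [0, 0, 0.62], [0, 0, 0.62], [0, 0, 0.62], [0, 0, 0.62]]' --turn '[[0, 0, 0], [0, 0, 0], [0, 0, 0], [0, 0, 0], [0, 0, 0], [0, 0, 0], [0, 0, 0], [0, 0, 0], [0, 0, 0], [0, 0, 0], [0, 0, 0]]' --newtons 25

```text
t: 14.5
tool_pos: [0.6474, -0.1683, 0.228]
tool_rot: [[0.133, 0.7, 0.702], [0.991, -0.094, -0.094], [-0.0, 0.708, -0.706]]
force: [-1.1, 0.0, 1.5]
gripper_width: 0.009
grip_force: 25.0
```

The bar is gripped. I now work out the arc in tool axes.

```bash
cat > arc.py <<'E'
import sys
from h import *
from bench import env
from scipy.spatial.transform import Rotation as Ro
# arc.py th0 th1 pitch1 rows : bar now at th0 (rad)
th0,th1,p1,n=float(sys.argv[1]),float(sys.argv[2]),float(sys.argv[3]),int(sys.argv[4])
o=env.get_obs();R=o["tool_rot"];p=o["tool_pos"]
h=np.array([.991,-.133,0]);h/=np.linalg.norm(h);z=np.array([0,0,1.]);yh=np.cross(z,h)
p0=np.degrees(np.arctan2(-R[2,2],R[:,2]@h))
b=lambda th:.185*(-np.cos(th)*h+np.sin(th)*z)
G=p-.019*R[:,2]
u=np.linspace(0,1,n+1)[1:];u=u*u*(3-2*u)
for k in u:
    th=th0+k*(th1-th0);R1=Ro.from_rotvec(yh*np.radians((p1-p0)*k)).as_matrix()@R
    P=G+b(th)-b(th0)+.019*R1[:,2]
    print((R.T@(P-p)*10).round(3).tolist(),(Ro.from_matrix(R.T@R1).as_rotvec()/(np.pi/4)).round(3).tolist())
print("pitch now",p0,"hinge est",(G-b(th0)).round(4),"F",o["force"].round(1),o["gripper_width"])
E
python3 arc.py 1.62 1.15 60 10
```

```text
[-0.0, -0.018, -0.018] [0.009, 0.0, -0.0]
[-0.0, -0.067, -0.066] [0.035, 0.0, -0.0]
[0.0, -0.144, -0.133] [0.072, 0.0, -0.0]
[0.0, -0.241, -0.21] [0.118, 0.0, -0.0]
[0.0, -0.351, -0.287] [0.168, 0.0, -0.0]
[0.0, -0.467, -0.357] [0.217, 0.0, -0.0]
[0.0, -0.578, -0.415] [0.263, 0.0, -0.0]
[0.0, -0.671, -0.458] [0.3, 0.0, -0.0]
[0.0, -0.736, -0.485] [0.326, 0.0, -0.0]
[0.0, -0.76, -0.494] [0.335, 0.0, -0.0]
pitch now 44.91241889650344 hinge est [ 0.625  -0.1653  0.0566] F [-1.1  0.   1.5] 0.00898896841163429
```

>>> apply_moves --hand '[0, 0, 0, 0, 0, 0, 0, 0, 0, 0, 0]' --slide '[[0, -0.02, -0.02], [0, -0.07, -0.065], [0, -0.145, -0.135], [0, -0.24, -0.21], [0, -0.35, -0.29], [0, -0.465, -0.355], [0, -0.58, -0.415], [0, -0.67, -0.46], [0, -0.735, -0.485], [0, -0.76, -0.495], [0, -0.76, -0.495]]' --turn '[[0.01, 0, 0], [0.035, 0, 0], [0.07, 0, 0], [0.12, 0, 0], [0.17, 0, 0], [0.215, 0, 0], [0.265, 0, 0], [0.3, 0, 0], [0.325, 0, 0], [0.335, 0, 0], [0.335, 0, 0]]'

```text
t: 15.6
tool_pos: [0.5595, -0.1559, 0.2097]
tool_rot: [[0.133, 0.858, 0.496], [0.991, -0.115, -0.066], [0.001, 0.5, -0.866]]
force: [-3.4, 3.5, 8.6]
gripper_width: 0.0086
grip_force: 25.0
```

```bash
python3 arc.py 1.15 0.72 72 12
```

```text
[-0.0, -0.016, -0.002] [0.005, -0.0, 0.0]
[-0.0, -0.062, -0.005] [0.02, -0.0, 0.0]
[-0.0, -0.13, -0.009] [0.042, -0.0, 0.0]
[-0.0, -0.216, -0.01] [0.069, -0.0, 0.0]
[-0.0, -0.314, -0.007] [0.1, -0.0, 0.0]
[-0.0, -0.417, 0.001] [0.134, -0.0, 0.0]
[-0.0, -0.519, 0.014] [0.167, -0.0, 0.0]
[-0.0, -0.615, 0.031] [0.198, -0.0, 0.0]
[-0.0, -0.699, 0.049] [0.225, -0.0, 0.0]
[-0.0, -0.765, 0.067] [0.247, -0.0, 0.0]
[-0.0, -0.808, 0.079] [0.262, -0.0, 0.0]
[-0.0, -0.824, 0.084] [0.267, -0.0, 0.0]
pitch now 59.9795687764546 hinge est [ 0.6249 -0.1647  0.0573] F [-3.4  3.5  8.6] 0.008618830405665977
```

>>> apply_moves --hand '[0, 0, 0, 0, 0, 0, 0, 0, 0, 0, 0, 0, 0]' --slide '[[0, -0.015, 0], [0, -0.06, -0.005], [0, -0.13, -0.01], [0, -0.215, -0.01], [0, -0.315, -0.005], [0, -0.415, 0], [0, -0.52, 0.015], [0, -0.615, 0.03], [0, -0.7, 0.05], [0, -0.765, 0.065], [0, -0.81, 0.08], [0, -0.825, 0.085], [0, -0.825, 0.085]]' --turn '[[0.005, 0, 0], [0.02, 0, 0], [0.04, 0, 0], [0.07, 0, 0], [0.1, 0, 0], [0.135, 0, 0], [0.167, 0, 0], [0.2, 0, 0], [0.225, 0, 0], [0.247, 0, 0], [0.262, 0, 0], [0.267, 0, 0], [0.267, 0, 0]]'

```text
t: 16.9
tool_pos: [0.4916, -0.1467, 0.1587]
tool_rot: [[0.133, 0.944, 0.302], [0.991, -0.127, -0.039], [0.001, 0.305, -0.952]]
force: [0.5, 4.4, -0.8]
gripper_width: 0.009
grip_force: 25.0
```

```bash
python3 arc.py 0.72 0.32 82 12
```

```text
[-0.0, -0.013, 0.008] [0.004, -0.0, 0.0]
[-0.0, -0.049, 0.029] [0.016, -0.0, 0.0]
[-0.0, -0.102, 0.063] [0.034, -0.0, 0.0]
[-0.0, -0.167, 0.107] [0.056, -0.0, 0.0]
[-0.0, -0.239, 0.16] [0.081, -0.0, 0.0]
[-0.0, -0.312, 0.22] [0.108, -0.0, 0.0]
[-0.0, -0.382, 0.283] [0.135, -0.0, 0.0]
[-0.001, -0.445, 0.346] [0.16, -0.0, 0.0]
[-0.001, -0.498, 0.403] [0.183, -0.0, 0.0]
[-0.001, -0.539, 0.45] [0.2, -0.0, 0.0]
[-0.001, -0.565, 0.482] [0.212, -0.0, 0.0]
[-0.001, -0.574, 0.494] [0.216, -0.0, 0.0]
pitch now 72.26226246821297 hinge est [ 0.6237 -0.1645  0.0548] F [ 0.5  4.4 -0.8] 0.008982494107761991
```

>>> apply_moves --hand '[0, 0, 0, 0, 0, 0, 0, 0, 0, 0, 0, 0, 0]' --slide '[[0, -0.013, 0.008], [0, -0.05, 0.03], [0, -0.1, 0.063], [0, -0.167, 0.107], [0, -0.24, 0.16], [0, -0.31, 0.22], [0, -0.38, 0.283], [0, -0.445, 0.346], [0, -0.5, 0.403], [0, -0.54, 0.45], [0, -0.565, 0.48], [0, -0.574, 0.494], [0, -0.574, 0.494]]' --turn '[[0.004, 0, 0], [0.016, 0, 0], [0.034, 0, 0], [0.056, 0, 0], [0.081, 0, 0], [0.108, 0, 0], [0.135, 0, 0], [0.16, 0, 0], [0.183, 0, 0], [0.2, 0, 0], [0.212, 0, 0], [0.216, 0, 0], [0.216, 0, 0]]'

```text
t: 18.2
tool_pos: [0.4531, -0.1421, 0.0947]
tool_rot: [[0.133, 0.981, 0.14], [0.991, -0.131, -0.018], [0.0, 0.141, -0.99]]
force: [-0.4, 4.4, -1.1]
gripper_width: 0.0091
grip_force: 25.0
```

```bash
python3 arc.py 0.32 0 90 16
```

```text
[-0.0, -0.003, 0.006] [0.002, 0.0, 0.0]
[-0.0, -0.012, 0.023] [0.008, 0.0, 0.0]
[-0.0, -0.026, 0.049] [0.017, 0.0, 0.0]
[-0.0, -0.043, 0.084] [0.028, 0.0, 0.0]
[-0.0, -0.063, 0.125] [0.042, 0.0, 0.0]
[-0.0, -0.083, 0.171] [0.057, 0.0, 0.0]
[-0.0, -0.104, 0.222] [0.073, 0.0, 0.0]
[-0.0, -0.124, 0.274] [0.09, 0.0, 0.0]
[-0.0, -0.142, 0.327] [0.107, 0.0, 0.0]
[-0.0, -0.158, 0.378] [0.123, 0.0, 0.0]
[-0.0, -0.171, 0.427] [0.139, 0.0, 0.0]
[-0.0, -0.183, 0.47] [0.152, 0.0, 0.0]
[-0.0, -0.191, 0.507] [0.164, 0.0, 0.0]
[-0.0, -0.197, 0.536] [0.173, 0.0, 0.0]
[-0.0, -0.201, 0.554] [0.178, 0.0, 0.0]
[-0.0, -0.202, 0.561] [0.181, 0.0, 0.0]
pitch now 81.87702945825984 hinge est [ 0.6244 -0.1651  0.0553] F [-0.4  4.4 -1.1] 0.009055945233793859
```

>>> apply_moves --hand '[0, 0, 0, 0, 0, 0, 0, 0, 0, 0, 0, 0, 0, 0, 0, 0, 0, 0]' --slide '[[0, -0.003, 0.006], [0, -0.012, 0.023], [0, -0.026, 0.05], [0, -0.043, 0.084], [0, -0.063, 0.125], [0, -0.083, 0.17], [0, -0.104, 0.22], [0, -0.124, 0.274], [0, -0.142, 0.327], [0, -0.158, 0.378], [0, -0.17, 0.427], [0, -0.183, 0.47], [0, -0.19, 0.507], [0, -0.197, 0.536], [0, -0.2, 0.555], [0, -0.202, 0.565], [0, -0.202, 0.57], [0, -0.202, 0.57]]' --turn '[[0.002, 0, 0], [0.008, 0, 0], [0.017, 0, 0], [0.028, 0, 0], [0.042, 0, 0], [0.057, 0, 0], [0.073, 0, 0], [0.09, 0, 0], [0.107, 0, 0], [0.123, 0, 0], [0.139, 0, 0], [0.152, 0, 0], [0.164, 0, 0], [0.173, 0, 0], [0.178, 0, 0], [0.181, 0, 0], [0.181, 0, 0], [0.181, 0, 0]]'

```text
t: 20.0
tool_pos: [0.4408, -0.1403, 0.0351]
tool_rot: [[0.132, 0.991, -0.002], [0.991, -0.132, 0.001], [0.0, -0.002, -1.0]]
force: [-1.7, 4.1, -1.3]
gripper_width: 0.0089
grip_force: 25.0
```

>>> apply_moves --hand '[0, 0, 0, 0, 0, 0]' --slide '[[0, 0, 0.01], [0, 0, 0.02], [0, 0, 0.03], [0, 0, 0.03], [0, 0, 0.03], [0, 0, 0.03]]' --turn '[[0, 0, 0], [0, 0, 0], [0, 0, 0], [0, 0, 0], [0, 0, 0], [0, 0, 0]]'

```text
t: 20.6
tool_pos: [0.4409, -0.1404, 0.0333]
tool_rot: [[0.132, 0.991, -0.001], [0.991, -0.132, 0.0], [0.0, -0.001, -1.0]]
force: [-3.7, 5.1, 7.9]
gripper_width: 0.0093
grip_force: 25.0
```

The force rose to 7.9 N, so the guard is on its stop. I release and withdraw straight up.

>>> apply_moves --hand '[0.3, 0.3, 0.3, 0.3, 0.3, 0.3, 0.3, 0.3, 0.3, 0.3, 0.3]' --slide '[[0, 0, 0], [0, 0, 0], [0, 0, 0], [0, 0, 0], [0, 0, 0], [0, 0, -0.05], [0, 0, -0.15], [0, 0, -0.35], [0, 0, -0.65], [0, 0, -1], [0, 0, -1]]' --turn '[[0, 0, 0], [0, 0, 0], [0, 0, 0], [0, 0, 0], [0, 0, 0], [0, 0, 0], [0, 0, 0], [0, 0, 0], [0, 0, 0], [0, 0, 0], [0, 0, 0]]'

```text
t: 21.7
tool_pos: [0.445, -0.1422, 0.1379]
tool_rot: [[0.133, 0.991, 0.01], [0.991, -0.133, -0.005], [-0.003, 0.011, -1.0]]
force: [1.1, 0.1, -0.7]
gripper_width: 0.0281
grip_force: 0.0
```

>>> apply_moves --hand '[0.3, 0.3, 0.3, 0.3]' --slide '[[0, -0.8, -1], [0, -0.8, -1], [0, -0.8, -1], [0, -0.8, -1]]' --turn '[[0, 0, 0], [0, 0, 0], [0, 0, 0], [0, 0, 0]]'

```text
t: 22.1
tool_pos: [0.362, -0.1303, 0.2355]
tool_rot: [[0.133, 0.991, 0.006], [0.991, -0.133, -0.003], [-0.002, 0.006, -1.0]]
force: [0.8, -0.8, 0.5]
gripper_width: 0.0284
grip_force: 0.0
```

```bash
python3 look.py 7
```

```text
22.1 [ 0.362  -0.1303  0.2355] [[0.133, 0.991, 0.006], [0.991, -0.133, -0.003], [-0.002, 0.006, -1.0]] 0.02839078126522429 [ 0.8 -0.8  0.5]
```

View pics/l7.png

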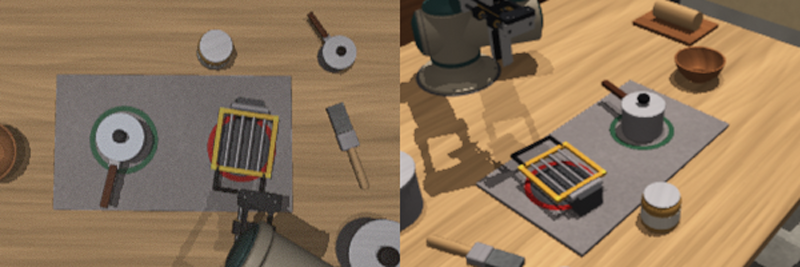

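The guard lies flat over the red ring, at (245,143) in the left half of the picture. The pot stands in the green ring at (122,136), and the bystanders are where they were. I hand in the job.

```bash
python3 -c "
from bench import env
print(env.job_done())"
```

```text
the job is handed in; nothing more can be done
None
```

I slid the pot into the green ring (about 3 mm off centre by the cameras) and lowered the guard gently onto its stop. The bowl, brush and tin look undisturbed; the job is handed in, but no verdict came back.

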